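# Scan the next sample pot and sort it into its tray

## Robot

A 6-joint arm with a two-finger parallel gripper is mounted at the origin on the work surface. World frame = base frame: x ahead of the robot, y to its left, z up, the work surface at z = 0. Lengths are in m, angles in degrees, forces in N, time in s.
With the tool pointing down it reaches from about 0.3 to 0.75 m from the base axis. Payload 8.5 kg.
Tool frame: the origin (TCP) lies on the centre line of the jaws, within the pads' length; the fingertips stand 17 mm ahead of it and the grasp point (between the pads) lies 2 mm behind it; z points along the fingers, y is the line along which they close (so a half turn about z gives the same grasp; the last joint's range is limited). The gripper opens to 85 mm and grips with 20 to 120 N. Pads are 22 mm wide; open, the fingers measure 114 mm over their backs; the gripper's body (76 mm by 85 mm) begins 54 mm behind the grasp point. The pads swing forward as they close: fully open they stand 13 mm farther back than shut.
Start: joints at [-89.169, 21.807, 74.336, -0, 83.858, -12.336], TCP at [0.125, -0.536, 0.248] pointing down, gripper open.
Joint ranges: [-178.18, 178.18], [-50.72, 133.34], [12.68, 142.11], [-81.47, 261.47], [9.98, 163.14], [-165.26, 165.26]. Speed limits (degrees/s): [136.94, 136.94, 180, 180, 180, 180].

## Interface

Orientations are given as a 3x3 rotation matrix whose columns are the frame's x, y, z axes.
In Python, from rig import env gives the robot as it stands.
- The arm moves only by the shell command python3 -m handwheel 'ROWS' [OPENING] [FORCE]. ROWS is JSON, a list that holds one entry, the list of rows, each a list of 4 numbers: the shift along the tool's x, y, z in m, then the turn about the tool's z in rad. In form: [[[x, y, z, roll], ...]]. A call has 1 to 5 rows; each row shifts and turns the commanded pose from where the row before left it, along the tool's axes as they then stand; what a row does not reach is not made up. A row lasts 1/12 s, in which the tool goes at most 41.7 mm and 7.16 degrees, less where a joint would pass 70% of its speed; a pose out of reach is approached as far as the arm can. A call is refused whole if a number of a shift passes 0.0417 or a number of a turn 0.125, either way. A call with a gripper value outside its range is refused whole. OPENING is the opening in per cent of the stroke, from 0 (shut) to 100 (fully open), set as the call begins (- or left out, the last holds). The fingers move at their own pace and stop on an object; FORCE is the grip in N (left out, the last holds). Time passes only in rows, so rows that do not move let the fingers close. It gives the time, the measured TCP pose, the force and the opening at its end, in the units of the state.
- env.observe(): the state, without advancing time (a new reading comes with each control period).
- env.get_image(name): name is "side" or "top"; returns (picture, depth): 480x640x3 uint8, red, green, blue; 480x640 float32, m along the optical axis (not along the pixel's ray), 0 where there is no reading.
- env.camera_params(name): a dict with "K" (3x3 intrinsics, pixels), "D" ([k1, k2, p1, p2, k3] as OpenCV has them; the pictures are not rectified), "rvec" (rotation vector, rad) and "tvec" (3), from world to camera coordinates, as OpenCV has them. Camera axes: x right, y down, z forward; pixel columns grow to the right and rows downward; lengths in m; the calibration is good to about 2 mm. A picture is of the moment at which its call begins. camera_params takes no time and is no camera call.
- env.close_job(): hands the job in, once; it reports no verdict.
The state is a dict: "time_s": time; "q": joint angles; "qvel": joint speeds; "joint_efforts": joint torques, N m; "position": TCP position; "tool_rot": TCP orientation; "ft_force": force on the tool from outside, world axes, zero at the start; "wrist_torque": the same for the moment, N m; "grip_width": finger opening in m.
Only numpy, scipy, OpenCV 4.12 (cv2) and the standard library are available. Lean on these libraries where they do the work, as an engineer would, in place of code of your own. Each camera call takes 0.05 s, during which the arm holds its last target. There are 200 camera calls.

## Task

Book in the sample pot that stands on the yellow-ringed place of the mat: take the scanner from its cradle, point it at the middle of the bar code on that pot's lid from about 9 cm without touching the pots, with its scan line lying across all the bars (along the label's long side), and hold it steady there for at least one second. Put the scanner back in its cradle the way it lay, then set the scanned pot down upright in the tray of its lid's colour. Leave the other pot and the glassware where they are, and drop nothing.

Things in the scene. Friction and masses are not known exactly. Their poses are not given: they have to be found in the camera images.
- scanner: hand scanner, 220 g: level handle 150 mm long (x -80 to +70), 30 wide, 30 high, black grip in the middle; yellow head at the +x end, 52 wide, to x = 118, from 18 below to 42 above the handle's underside. Origin: underside of handle under the grip, near the centre of mass; x forward, y left, z up. Lies in the cradle, underside 45 mm above the bench; grip across the handle between the saddles
- scanner_window (a point): middle of the dark red window, at (106, 0, -6) mm in the scanner's frame. Its x axis is the viewing direction, forward and 45 degrees down when the handle is level; its y axis (sideways) is the direction of the red scan line. It reads 50 to 130 mm from the window, up to about 60 degrees off the label's normal
- cradle: fixed cradle: black base 190 x 85 mm, 8 thick, two grey U saddles 14 thick at x = -62 and +55 mm; handle rests on their seats 45 mm above the bench, between flared cheeks 41 mm apart at the bottom, 57 at the top (64 mm above the bench). Origin: centre of underside; x is where the scanner's head points. The parked scanner's origin lies 45 mm above this origin
- mat: fixed grey mat, 270 x 130 mm, 4 mm thick, with two ringed places 140 mm apart along x. Origin: centre of its underside
- mat_next (a point): middle of the yellow-ringed place (ring 84 mm across), on the mat's upper face: the pot here is the one to scan and put away
- mat_wait (a point): middle of the dark-ringed place, on the mat's upper face: the pot here must stay
- pot_red: white sample pot with a red screw lid, 78 mm tall, body 50 to 54 mm across, lid 60 mm across and 20 mm high (its top 20 mm); about 110 g. Origin: centre of its underside, z up. It stands on one of the mat's two places
- label_red (a point): bar code label lying flat on top of the red lid, white, 46 mm (along x) by 32 mm (along y), black bars running along y. Point: middle of the label; x along its long side (across the bars), z up out of the lid
- pot_blue: white sample pot with a blue screw lid, 78 mm tall, body 50 to 54 mm across, lid 60 mm across and 20 mm high (its top 20 mm); about 110 g. Origin: centre of its underside, z up. It stands on one of the mat's two places
- label_blue (a point): bar code label lying flat on top of the blue lid, white, 46 mm (along x) by 32 mm (along y), black bars running along y. Point: middle of the label; x along its long side (across the bars), z up out of the lid
- tray_red: red open tray fixed to the bench, 120 x 120 mm, walls 5 mm thick and 35 mm high, floor 5 mm thick. Origin: centre of its underside. The two trays may stand either way round
- tray_blue: blue open tray fixed to the bench, 120 x 120 mm, walls 5 mm thick and 35 mm high, floor 5 mm thick. Origin: centre of its underside. The two trays may stand either way round
- flask: green-tinted conical flask, 80 mm across its foot, 120 mm tall; bystander. Origin: centre of its underside
- beaker: clear glass beaker, 66 mm across, 85 mm tall; bystander. Origin: centre of its underside
- reagent: amber reagent jar with blue cap, 62 mm across, 130 mm tall; bystander. Origin: centre of its underside

How it is judged (in metres and radians):
On the way, in this order (a step that is already met when the one before it is completed fails the run):
1. held scanner steady 1 s on the label of the pot on the yellow ring: label 50 to 130 mm off, within 12 mm of the viewing axis and 60 degrees of its normal, scan line within 20 degrees of long side (((horizontal distance between pot_red and mat_next below 0.03 m and x of label_red in the frame of scanner_window between 0.05 and 0.13 m and y of label_red in the frame of scanner_window between -0.012 and 0.012 m and z of label_red in the frame of scanner_window between -0.012 and 0.012 m and angle between the y axis of scanner_window and the x axis of label_red, either way round below 0.35 rad and angle between the x axis of scanner_window and the z axis of label_red, either way round below 1.05 rad and angle between pot_red's own z axis and vertical below 0.1 rad) or (horizontal distance between pot_blue and mat_next below 0.03 m and x of label_blue in the frame of scanner_window between 0.05 and 0.13 m and y of label_blue in the frame of scanner_window between -0.012 and 0.012 m and z of label_blue in the frame of scanner_window between -0.012 and 0.012 m and angle between the y axis of scanner_window and the x axis of label_blue, either way round below 0.35 rad and angle between the x axis of scanner_window and the z axis of label_blue, either way round below 1.05 rad and angle between pot_blue's own z axis and vertical below 0.1 rad)) and contact force between the fingers and scanner above 1 N and linear speed of scanner below 0.02 m/s and angular speed of scanner below 0.15 rad/s), for 1 s.
2. the scanner lies released in its cradle, head the same way as at the start (x of scanner in the frame of cradle between -0.02 and 0.02 m and y of scanner in the frame of cradle between -0.01 and 0.01 m and z of scanner in the frame of cradle between 0.039 and 0.051 m and angle between the x axis of scanner and the x axis of cradle, either way round below 0.12 rad and x of scanner_window in the frame of cradle above 0.05 m and angle between scanner's own z axis and vertical below 0.12 rad and contact force between the fingers and scanner below 0.05 N and linear speed of scanner below 0.03 m/s), for 0.2 s.
At the end, for the whole second after the job is handed in: The pot from the yellow ring stands upright, at rest, on the floor of the tray of its lid's colour (35 mm, 0.1 rad); the other pot is upright on the dark ring, moved under 15 mm; the scanner rests in its cradle, head the right way (20 mm lengthwise, 10 mm sideways, 6 mm in height, 0.12 rad) (all of step 2 and ((x of pot_red in the frame of tray_red between -0.035 and 0.035 m and y of pot_red in the frame of tray_red between -0.035 and 0.035 m and z of pot_red in the frame of tray_red between -0.004 and 0.012 m and angle between each of pot_red, pot_blue's own z axis and vertical below 0.1 rad and linear speed of pot_red below 0.02 m/s and horizontal distance between pot_blue and mat_wait below 0.03 m and distance of pot_blue from where it was at the start of the episode below 0.015 m) or (x of pot_blue in the frame of tray_blue between -0.035 and 0.035 m and y of pot_blue in the frame of tray_blue between -0.035 and 0.035 m and z of pot_blue in the frame of tray_blue between -0.004 and 0.012 m and angle between each of pot_blue, pot_red's own z axis and vertical below 0.1 rad and linear speed of pot_blue below 0.02 m/s and horizontal distance between pot_red and mat_wait below 0.03 m and distance of pot_red from where it was at the start of the episode below 0.015 m))); the robot touches nothing.
It fails at once if the flask is moved more than 20 mm or tipped (distance of flask from where it was at the start of the episode above 0.02 m or angle between flask's own z axis and vertical above 0.3 rad).
It fails at once if the beaker is moved more than 20 mm or tipped (distance of beaker from where it was at the start of the episode above 0.02 m or angle between beaker's own z axis and vertical above 0.3 rad).
It fails at once if the reagent is moved more than 20 mm or tipped (distance of reagent from where it was at the start of the episode above 0.02 m or angle between reagent's own z axis and vertical above 0.3 rad).
It fails at once if the scanner touches a pot (contact force between scanner and pot_red above 0.5 N or contact force between scanner and pot_blue above 0.5 N).
It fails at once if a pot or the scanner is dropped (faster than 0.6 m/s out of the fingers) ((contact force between the fingers and scanner below 0.05 N and linear speed of scanner above 0.6 m/s) or (contact force between the fingers and pot_red below 0.05 N and linear speed of pot_red above 0.6 m/s) or (contact force between the fingers and pot_blue below 0.05 N and linear speed of pot_blue above 0.6 m/s)).
It also fails if it takes over 67 s, if anything falls off the work surface, if the arm or the gripper's body presses on something with over 40 N, if the wrist force passes 120 N, or if a joint passes its speed limit or range.

## Working session

There is one attempt and no reset: what is moved stays moved. The work goes in short steps, Python scripts to look and compute and a shell command to move; the robot and the scene stay as the last step left them, time stands still between calls to the robot, and variables do not carry over. Pictures are saved under pics/ and viewed, on a budget of 10 in all, crops included, one or two more only if the job needs it, and the job is handed in when it is done.

```bash
ls; mkdir -p pics; python3 - <<'E'
from rig import env
import cv2,numpy as np
for n in("top","side"):
    p,d=env.get_image(n); cv2.imwrite(f"pics/{n}0.png",p[...,::-1]); np.savez(f"{n}0.npz",p=p,d=d)
    c=env.camera_params(n); R=cv2.Rodrigues(np.array(c["rvec"],float))[0]; print(n,np.array(c["K"]).round(1).tolist(),np.round(c["D"],4),"pos",(-R.T@np.array(c["tvec"]).ravel()).round(3),"R",R.round(2).tolist())
o=env.observe(); print(o)
E
```

```text
pics
top [[568.3, 0.0, 319.1], [0.0, 568.3, 238.4], [0.0, 0.0, 1.0]] [-0.1717  0.      0.      0.      0.    ] pos [ 0.405 -0.017  1.245] R [[0.01, -1.0, 0.02], [-0.99, -0.02, -0.15], [0.15, -0.02, -0.99]]
side [[457.5, 0.0, 317.7], [0.0, 457.5, 237.8], [0.0, 0.0, 1.0]] [-0.0976  0.      0.      0.      0.    ] pos [0.109 0.509 0.729] R [[-0.74, -0.67, -0.02], [-0.44, 0.51, -0.74], [0.51, -0.54, -0.67]]
{'time_s': 0.1, 'q': array([-8.91696180e+01,  2.18367891e+01,  7.43794096e+01,  1.47739164e-03,
        8.38605220e+01, -1.23350355e+01]), 'qvel': array([ 0.04576686, -0.06279285, -0.22746898,  0.03006469,  0.06724538,
       -0.08180906]), 'joint_efforts': array([ 2.43604431e-03, -4.49223554e+01, -2.31658101e+01, -1.70939079e-04,
        3.70920650e-03,  7.34171380e-06]), 'position': array([ 0.12527688, -0.535285  ,  0.24778261]), 'tool_rot': array([[ 9.73717184e-01,  2.27760499e-01,  6.22904287e-06],
       [ 2.27760287e-01, -9.73716313e-01,  1.33925907e-03],
       [ 3.11095635e-04, -1.30264084e-03, -9.99999103e-01]]), 'ft_force': array([-0.05488879,  0.6078618 ,  0.1794735 ]), 'wrist_torque': array([-0.01949741, -0.0316595 ,  0.03156536]), 'grip_width': 0.08548958458261244}
```

View pics/top0.png

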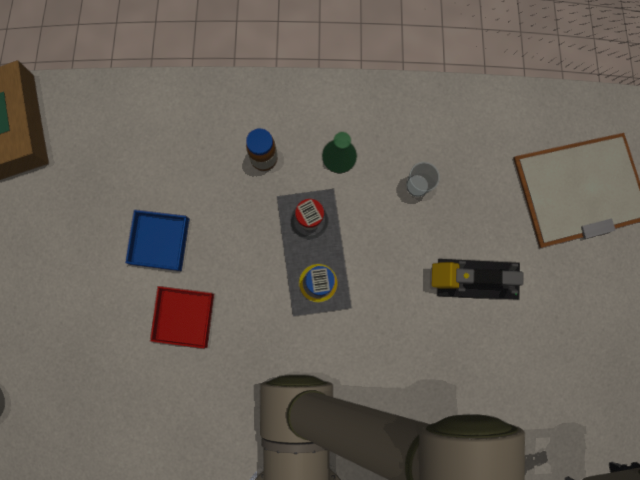

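View pics/side0.png

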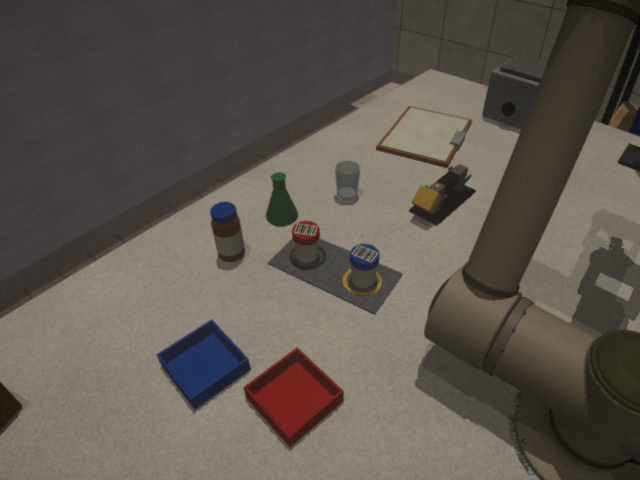

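The top view shows the blue pot at (319,282) on the yellow ring and the red pot at (310,215) on the dark ring. The blue tray is at (157,241) and the red tray at (182,318). The scanner lies at about (478,279) with its head to the left (+y). The side view agrees. Next I measure.

```bash
cat > h.py <<'E'
import cv2,numpy as np
from rig import env
def cam(n):
    c=env.camera_params(n); return [np.array(c[k],float) for k in("K","D","rvec","tvec")]
def cast(n,uv,z):
    K,D,r,t=cam(n); R=cv2.Rodrigues(r)[0]; o=-R.T@t.ravel()
    p=cv2.undistortPoints(np.array(uv,float).reshape(-1,1,2),K,D).reshape(-1,2)
    d=np.c_[p,np.ones(len(p))]@R
    return o+d*((z-o[2])/d[:,2])[:,None]
def cloud(n,dep):
    K,D,r,t=cam(n); R=cv2.Rodrigues(r)[0]; v,u=np.mgrid[:480,:640]
    p=cv2.undistortPoints(np.c_[u.ravel(),v.ravel()].astype(float).reshape(-1,1,2),K,D).reshape(-1,2)
    return ((np.c_[p,np.ones(len(p))]*dep.ravel()[:,None]-t.ravel())@R).reshape(480,640,3)
def rect(n,mask,z):
    "largest blob of mask, cast on plane z -> centre, size, long-side angle deg"
    cs=cv2.findContours(mask.astype(np.uint8),cv2.RETR_EXTERNAL,cv2.CHAIN_APPROX_NONE)[0]
    c=max(cs,key=cv2.contourArea); w=cast(n,c.reshape(-1,2),z)[:,:2]
    (cx,cy),(a,b),g=cv2.minAreaRect((w*1000).astype(np.float32))
    if b>a:a,b,g=b,a,g+90
    return np.round([cx,cy,a,b,(g+90)%180-90],1)
E
cat > m.py <<'E'
from h import *
for n in("top","side"):
    f=np.load(n+"0.npz");p,d=f["p"],f["d"]; P=cloud(n,d); hsv=cv2.cvtColor(p,cv2.COLOR_RGB2HSV); H,S,V=[hsv[...,i].astype(int) for i in range(3)]
    X,Y,Z=[P[...,i] for i in range(3)]
    def box(x0,x1,y0,y1):return (X>x0)&(X<x1)&(Y>y0)&(Y<y1)
    blue=(H>100)&(H<130)&(S>130);red=((H<8)|(H>172))&(S>130);yel=(H>18)&(H<32)&(S>130)
    reg=box(.2,.8,-.5,.5)
    print(n,"trays(blue,red)",rect(n,blue&reg&(Y>.15)&(X<.5),.035),rect(n,red&reg&(Y>.15)&(X<.5),.035))
    for nm,m in(("blue lid",blue),("red lid",red)):
        mm=m&reg&(Y<.13)&(Y>-.1)&(X<.52)
        cs=cv2.findContours(mm.astype(np.uint8),0,1)[0];c=max(cs,key=cv2.contourArea)
        x,y,w,h=cv2.boundingRect(c);print(nm,"bbox",x,y,w,h)
        hull=np.zeros(mm.shape,np.uint8);cv2.fillConvexPoly(hull,cv2.convexHull(c),1)
        lab=(S<90)&(hull>0)&(abs(Z-.082)<.015); lab=cv2.morphologyEx(lab.astype(np.uint8),cv2.MORPH_CLOSE,np.ones((5,5)))
        print("  lid",rect(n,hull,.082),"label",rect(n,lab,.082), "topZ",np.median(Z[lab>0]).round(4))
    cr=reg&(Y<-.15)&(X>.2)
    print("yellow",rect(n,yel&cr,.087))
    ht=cr&(Z>.063)&(Z<.081)&(Y<-.2)&(X<.5); print("handle top",rect(n,ht,.075),np.median(Z[ht]))
    hd=cr&(Z>.082)&(Z<.1)&(X<.45)&yel; print("head top",rect(n,hd,.087),np.median(Z[hd]))
    bs=cr&(V<60)&(Z<.02)&(X<.5)&(X>.2); 
    if n=="top":print("base",rect(n,cv2.morphologyEx((cr&(Z<.1)&((V<50)|(Z>.025))&(X<.45)).astype(np.uint8),cv2.MORPH_OPEN,np.ones((3,3))),.008))
    mt=yel&reg&(Y<.1)&(Y>-.1)&(Z<.02); print("ring",rect(n,cv2.morphologyEx(mt.astype(np.uint8),cv2.MORPH_CLOSE,np.ones((9,9))),.004))
f=np.load("top0.npz");p=f["p"]
a=cv2.resize(p[180:330,260:360],None,fx=4,fy=4,interpolation=2);b=cv2.resize(p[240:315,420:530],None,fx=3.6,fy=3.6,interpolation=2)
o=np.zeros((600,800,3),np.uint8);o[:600,:400]=a;o[:b.shape[0],402:402+b.shape[1]]=b
f=np.load("side0.npz");c=cv2.resize(f["p"][155:235,390:490],None,fx=3.9,fy=3.9,interpolation=2);o[285:285+c.shape[0],402:402+c.shape[1]]=c
cv2.imwrite("pics/crop1.png",o[...,::-1])
E
python3 m.py
```

```text
Traceback (most recent call last):
  File "m.py", line 8, in <module>
    print(n,"trays(blue,red)",rect(n,blue&reg&(Y>.15)&(X<.5),.035),rect(n,red&reg&(Y>.15)&(X<.5),.035))
                              ~~~~^^^^^^^^^^^^^^^^^^^^^^^^^^^^^^^^
  File "h.py", line 17, in rect
    c=max(cs,key=cv2.contourArea); w=cast(n,c.reshape(-1,2),z)[:,:2]
ValueError: max() iterable argument is empty
```

```bash
python3 - <<'E'
from h import *
for n,pts in (("top",[(157,241),(319,282),(182,318),(470,276)]),("side",[(200,360),(300,400)])):
    f=np.load(n+"0.npz");P=cloud(n,f["d"]);hsv=cv2.cvtColor(f["p"],cv2.COLOR_RGB2HSV)
    for u,v in pts: print(n,u,v,hsv[v,u],f["d"][v,u],P[v,u].round(3))
E
sed -i 's/print(n,"trays/print(n,(blue\&reg).sum(),"trays/' m.py; grep -n "box(.2" m.py
```

```text
top 157 241 [108 197 101] 1.244428 [0.576 0.319 0.006]
top 319 282 [ 30  28 101] 1.1628065 [ 0.487 -0.041  0.082]
top 182 318 [  1 217 115] 1.2269247 [0.408 0.257 0.   ]
top 470 276 [19 26 77] 1.1784487 [ 0.504 -0.358  0.075]
side 200 360 [112 170  93] 0.8325422 [0.592 0.318 0.007]
side 300 400 [  1 196 116] 0.7723472 [0.4   0.252 0.006]
7:    reg=box(.2,.8,-.5,.5)
```

```bash
sed -i 's/(X<.5),.035/(X<.68),.035/g; s/(X<.52)/(X<.69)/; s/&(X<.5); print("handle/\&(X<.57); print("handle/; s/(X<.45)/(X<.58)/g; s/reg=box(.2,.8/reg=box(.3,.8/' m.py; sed -i '/bs=cr/d; s/cr=reg&(Y<-.15)&(X>.2)/cr=reg\&(Y<-.26)\&(X>.42)\&(X<.58)/' m.py; python3 m.py
```

```text
top 3749 trays(blue,red) [574.9 312.  124.  118.8  84.1] [409.8 250.4 123.1 118.8  84. ]
blue lid bbox 306 272 7 21Traceback (most recent call last):
  File "m.py", line 15, in <module>
    print("  lid",rect(n,hull,.082),"label",rect(n,lab,.082), "topZ",np.median(Z[lab>0]).round(4))
                                            ~~~~^^^^^^^^^^^^
  File "h.py", line 17, in rect
    c=max(cs,key=cv2.contourArea); w=cast(n,c.reshape(-1,2),z)[:,:2]
ValueError: max() iterable argument is empty
```

```bash
python3 - <<'E'
s=open('m.py').read()
a=s.index('    for nm,m in'); b=s.index('    cr=reg')
s=s[:a]+'''    for nm,m,bx in(("blue",blue,box(.43,.54,-.1,.02)),("red",red,box(.57,.69,-.09,.06))):
        top=bx&(abs(Z-.082)<.006); lid=cv2.morphologyEx(top.astype(np.uint8),cv2.MORPH_OPEN,np.ones((3,3)))
        lab=(S<90)&bx&(abs(Z-.082)<.004)&cv2.erode(lid,np.ones((3,3))).astype(bool); lab=cv2.morphologyEx(lab.astype(np.uint8),cv2.MORPH_CLOSE,np.ones((7,7)))
        print(nm,"lid",rect(n,lid,.082),"label",rect(n,lab,.082),"Z",np.median(Z[lab>0]).round(4))
'''+s[b:]
open('m.py','w').write(s)
E
python3 m.py
```

```text
top 3749 trays(blue,red) [574.9 312.  124.  118.8  84.1] [409.8 250.4 123.1 118.8  84. ]
blue lid [491.  -42.5  57.5  57.4   0.9] label [491.2 -41.9  47.   33.3   9.4] Z 0.0815
red lid [631.4 -18.7  57.3  56.3   1. ] label [632.4 -17.9  45.6  31.7  28.7] Z 0.0818
yellow [ 504.4 -302.3   57.3   54.7   89.4]
handle top [ 503.2 -395.9  157.5   50.7   88.3] 0.0743357043225403
head top [ 505.5 -310.6   47.9   14.9   -0.8] 0.08433777618702414
base [ 503.  -395.5  210.4   82.7   87.9]
ring [490.7 -39.3  82.   80.5  45.7]
side 3185 trays(blue,red) [576.4 320.  119.3 118.7  -5.7] [405.6 260.  130.1 125.7  -5.8]
blue lid [491.6 -37.7  61.4  57.  -51. ] label [493.6 -41.2  48.8  35.4   9.4] Z 0.0845
red lid [632.1 -13.9  61.9  58.8 -49.3] label [635.4 -17.1  44.3  31.2  29.7] Z 0.0844
yellow [ 492.7 -274.3   86.7   56.6  -77.5]
handle top [ 501.  -370.7  205.2   58.6   87.4] 0.07529910247292307
head top [ 502.5 -303.3   51.8   14.9   -3. ] 0.08435633233497095
ring [490.  -32.8  83.1  69.   32. ]
```

View pics/crop1.png

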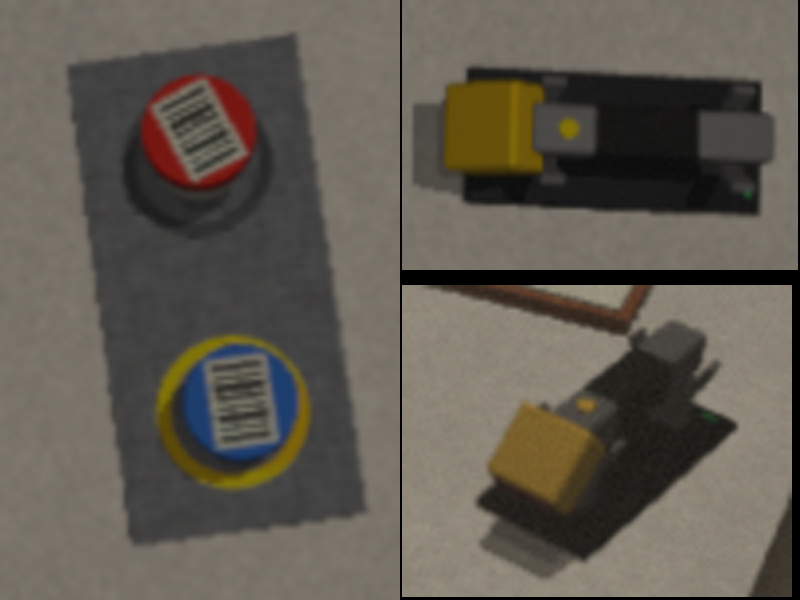

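The crops show the blue label's long side close to world x, leaning about 9°. The cradle base corners are sharp in the top view at crop pixels (468,68), (760,82), (757,213) and (466,200). The handle sits between the saddles with the head towards +y.

```bash
python3 - <<'E'
from h import *
t=lambda x,y:((x-402)/3.6+420-.36,y/3.6+240-.36)
c=cast("top",[t(468,68),t(760,82),t(757,213),t(466,200)],.008)[:,:2]*1e3
print("base",c.round(1).tolist(),"mean",c.mean(0).round(1))
m1=(c[0]+c[3])/2;m2=(c[1]+c[2])/2;d=m1-m2;print("len",np.linalg.norm(d).round(1),"yaw",np.degrees(np.arctan2(d[1],d[0])).round(2))
print("handle rear top",cast("top",[t(772,114),t(772,161)],.075).round(4)[:,:2].tolist())
print("handle edges",cast("top",[t(540,105),t(540,152),t(700,112),t(700,160)],.075).round(4)[:,:2].tolist())
print("head top corners(z=.087)",cast("top",[t(540,83),t(540,174),t(449,85),t(449,172)],.087).round(4)[:,:2].tolist())
# beaker / flask rough
for n in("top",):
    P=cloud(n,np.load(n+"0.npz")["d"]); 
    for u,v in((425,172),(418,186),(342,142),(340,158)): print(u,v,P[v,u].round(3))
K,D,r,tt=cam("side");print("yellow spot z75 top",cast("top",[t(569,129)],.075).round(4))
s=((587-402)/3.9+390-.36,(406-285)/3.9+155-.36);print("side",cast("side",[s],.075).round(4))
E
```

```text
base [[547.4, -305.0], [541.0, -492.6], [459.1, -488.3], [466.2, -302.8]] mean [ 503.4 -397.2]
len 186.6 yaw 87.92
handle rear top [[0.5147, -0.4737], [0.4868, -0.4729]]
handle edges [[0.5186, -0.332], [0.4911, -0.3316], [0.5155, -0.4291], [0.4872, -0.4284]]
head top corners(z=.087) [[0.5302, -0.3291], [0.4776, -0.3282], [0.5283, -0.2754], [0.4783, -0.2748]]
425 172 [ 0.738 -0.274  0.031]
418 186 [ 0.713 -0.264  0.001]
342 142 [ 0.775 -0.083  0.116]
340 158 [ 0.756 -0.082  0.062]
yellow spot z75 top [[ 0.5047 -0.3492  0.075 ]]
side [[ 0.5071 -0.3495  0.075 ]]
```

Scanner and cradle origin is about (0.503, -0.395), yaw 88°. The blue label is at (0.492, -0.0415), long side at 9.4°. Moving over the scanner.

```bash
cat > to.py <<'E'
import sys;from h import *
x,y,z,g=map(float,sys.argv[1:5]) # target TCP and yaw (deg) of tool y
o=env.observe();R=o["tool_rot"];yy=np.degrees(np.arctan2(R[1,1],R[0,1]))
dl=R.T@(np.array([x,y,z])-o["position"])
g2=np.radians(g);Rt=np.array([[-np.sin(g2),np.cos(g2),0],[np.cos(g2),np.sin(g2),0],[0,0,-1]])
print("t",round(o["time_s"],2),"pos",o["position"].round(4),"yaw_y",yy.round(2),"tool delta",dl.round(4),"after-turn delta",(Rt.T@(np.array([x,y,z])-o["position"])).round(4),"roll",np.radians(-((g-yy+180)%360-180)).round(4),"F",o["ft_force"].round(1),"w",o["grip_width"].round(4),"tilt",R[:,2].round(4))
E
H="python3 -m handwheel"
$H '[[[0.03,-0.004,0,0],[0.034,-0.0043,0,0],[0.034,-0.0043,0,0],[0.034,-0.0043,0,0],[0.034,-0.0043,0,0]]]' 100 40
$H '[[[0.034,-0.0043,0,0],[0.034,-0.0043,0,0],[0.034,-0.0043,0,0],[0.034,-0.0043,0,0],[0.034,-0.0043,0,0]]]'
$H '[[[0.034,-0.0043,0,0],[0.0295,-0.004,0,0],[0,0,0,-0.119],[0,0,0,-0.119],[0,0,0,-0.119]]]'
$H '[[[0,0,0,-0.119],[0,0,0,-0.119],[0,0,0,-0.119],[0,0,0,-0.119],[0,0,0,-0.119]]]'
$H '[[[0,0,0,-0.119],[0,0,0,-0.119],[0,0,0,-0.119],[0,0,0,0],[0,0,0,0]]]'
python3 to.py .5026 -.395 .058 -2
```

```text
time_s: 0.52
position: [0.2834, -0.4762, 0.2481]
tool_rot: [[0.974, 0.227, -0.0], [0.227, -0.974, 0.001], [-0.0, -0.001, -1.0]]
ft_force: [-0.6, -0.7, -0.3]
grip_width: 0.0855
time_s: 0.93
position: [0.4442, -0.4164, 0.248]
tool_rot: [[0.974, 0.228, -0.001], [0.228, -0.974, 0.001], [-0.0, -0.001, -1.0]]
ft_force: [-0.6, -1.1, 0.1]
grip_width: 0.085
time_s: 1.35
position: [0.5032, -0.3943, 0.2476]
tool_rot: [[0.829, 0.56, -0.001], [0.56, -0.829, 0.001], [-0.0, -0.001, -1.0]]
ft_force: [0.3, -0.2, -0.2]
grip_width: 0.0853
time_s: 1.77
position: [0.5026, -0.3948, 0.2478]
tool_rot: [[0.374, 0.928, -0.001], [0.928, -0.374, 0.001], [0.0, -0.001, -1.0]]
ft_force: [0.0, 0.2, 0.9]
grip_width: 0.0855
time_s: 2.18
position: [0.5026, -0.3948, 0.248]
tool_rot: [[0.036, 0.999, -0.0], [0.999, -0.036, 0.001], [0.001, -0.001, -1.0]]
ft_force: [-0.3, 0.6, 0.2]
grip_width: 0.0856Traceback (most recent call last):
  File "to.py", line 6, in <module>
    print("t",round(o["time_s"],2),"pos",o["position"].round(4),"yaw_y",yy.round(2),"tool delta",dl.round(4),"after-turn delta",(Rt.T@(np.array([x,y,z])-o["position"])).round(4),"roll",np.radians(-((g-yy+180)%360-180)).round(4),"F",o["ft_force"].round(1),"w",o["grip_width"].round(4),"tilt",R[:,2].round(4))
                                                                                                                                                                                                                                                                   ^^^^^^^^^^^^^^^^^^^^^
AttributeError: 'float' object has no attribute 'round'
```

```bash
sed -i 's/o\["grip_width"\].round(4)/round(float(o["grip_width"]),4)/' to.py
H="python3 -m handwheel"
$H '[[[0,0,0.03,0],[0,0,0.03,0],[0,0,0.03,0],[0,0,0.03,0],[0,0,0.03,0]]]' >/dev/null
$H '[[[0,0,0.02,0],[0,0,0.015,0],[0,0,0.005,0],[0,0,0,0],[0,0,0,0]]]' | tail -2
python3 to.py .5026 -.395 .058 -2
$H '[[[0,0,0,0],[0,0,0,0],[0,0,0,0],[0,0,0,0],[0,0,0,0]]]' 0 60 >/dev/null
$H '[[[0,0,0,0],[0,0,0,0],[0,0,0,0],[0,0,0,0],[0,0,0,0]]]'
$H '[[[0,0,0,0],[0,0,0,0],[0,0,0,0],[0,0,0,0],[0,0,0,0]]]'
python3 to.py .5026 -.395 .058 -2
```

```text
ft_force: [0.2, -0.9, -0.1]
grip_width: 0.0856
t 3.02 pos [ 0.5029 -0.3952  0.059 ] yaw_y -1.92 tool delta [ 0.0002 -0.0003  0.001 ] after-turn delta [ 0.0002 -0.0003  0.001 ] roll 0.0014 F [ 0.2 -0.9 -0.1] w 0.0856 tilt [ 6.e-04 -8.e-04 -1.e+00]
time_s: 3.85
position: [0.5034, -0.3951, 0.0592]
tool_rot: [[0.032, 0.999, 0.002], [0.999, -0.032, -0.001], [-0.001, 0.002, -1.0]]
ft_force: [3.9, 1.4, 5.7]
grip_width: 0.0297
time_s: 4.27
position: [0.5034, -0.3951, 0.0591]
tool_rot: [[0.032, 0.999, 0.002], [0.999, -0.032, -0.001], [-0.001, 0.002, -1.0]]
ft_force: [2.7, 0.9, 6.0]
grip_width: 0.029
t 4.27 pos [ 0.5034 -0.3951  0.0591] yaw_y -1.85 tool delta [ 0.0001 -0.0008  0.0011] after-turn delta [ 0.0001 -0.0008  0.0011] roll 0.0027 F [2.7 0.9 6. ] w 0.029 tilt [ 0.002  -0.0012 -1.    ]
```

```bash
H="python3 -m handwheel"
$H '[[[0,0,-0.01,0],[0,0,-0.02,0],[0,0,-0.025,0],[0,0,-0.025,0],[0,0,-0.027,0]]]'
$H '[[[0,0,0,0],[0,0,0,0],[0,0,0,0]]]' >/dev/null
python3 to.py .5198 -.2093 .166 9.4
```

```text
time_s: 4.68
position: [0.5018, -0.3944, 0.1659]
tool_rot: [[0.032, 0.999, -0.003], [0.999, -0.032, 0.002], [0.002, -0.003, -1.0]]
ft_force: [-0.3, -0.2, -1.6]
grip_width: 0.0293
t 4.93 pos [ 0.502  -0.3944  0.1641] yaw_y -1.84 tool delta [ 0.1856  0.0119 -0.0016] after-turn delta [ 0.1797  0.0478 -0.0019] roll -0.1961 F [ 1.3  0.  -2.9] w 0.0292 tilt [-0.0021  0.0019 -1.    ]
```

```bash
H="python3 -m handwheel"
$H '[[[0,0,-0.001,-0.05],[0,0,-0.001,-0.05],[0,0,0,-0.05],[0,0,0,-0.046],[0.015,0.004,0,0]]]' >/dev/null
$H '[[[0.025,0.0066,0,0],[0.027,0.0072,0,0],[0.027,0.0072,0,0],[0.027,0.0072,0,0],[0.025,0.0066,0,0]]]' >/dev/null
$H '[[[0.02,0.0055,0,0],[0.0137,0.0035,0,0],[0,0,0,0],[0,0,0,0],[0,0,0,0]]]'
python3 to.py .5198 -.2093 .166 9.4
python3 - <<'E'
from h import *
for n in("top","side"):
    p,d=env.get_image(n);np.savez(n+"1.npz",p=p,d=d)
a=np.load("top1.npz")["p"][170:320,290:490];b=np.load("side1.npz")["p"][170:320,300:500]
o=np.vstack([cv2.resize(i,(400*2//2*1,300)) for i in(a,b)])
cv2.imwrite("pics/scan1.png",cv2.resize(o,None,fx=1,fy=1)[...,::-1])
E
```

```text
time_s: 6.18
position: [0.5204, -0.2106, 0.1668]
tool_rot: [[-0.163, 0.987, -0.001], [0.987, 0.163, 0.0], [0.0, -0.001, -1.0]]
ft_force: [-0.1, 0.6, -2.3]
grip_width: 0.0291
t 6.18 pos [ 0.5204 -0.2106  0.1668] yaw_y 9.37 tool delta [ 0.0014 -0.0003  0.0008] after-turn delta [ 0.0014 -0.0003  0.0008] roll -0.0006 F [-0.1  0.6 -2.3] w 0.0291 tilt [-7.e-04  0.e+00 -1.e+00]
```

View pics/scan1.png

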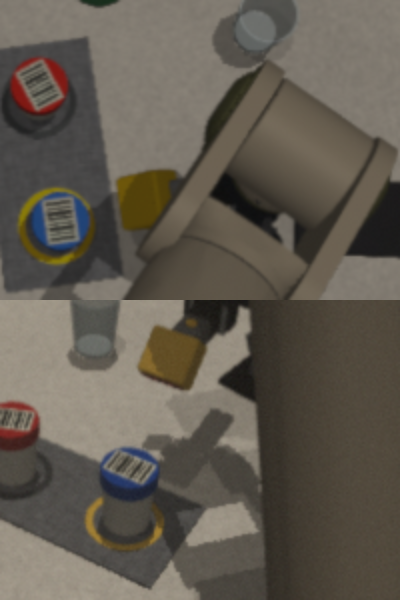

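The scanner is held level with its head (at about (147,200) in the upper crop) facing the blue lid at (60,222). Nothing is touching. I check head position, yaw and pitch from depth.

```bash
python3 - <<'E'
from h import *
for n in("top","side"):
    f=np.load(n+"1.npz");p,d=f["p"],f["d"];P=cloud(n,d);H,S,V=[i.astype(int) for i in cv2.split(cv2.cvtColor(p,cv2.COLOR_RGB2HSV))]
    m=(H>15)&(H<32)&(S>120)&(P[...,2]>.12)&(abs(P[...,1]+.12)<.1)&(abs(P[...,0]-.5)<.1)
    Q=P[m];t=m&(P[...,2]>.185)&(P[...,2]<.205)
    T=P[cv2.erode(t.astype(np.uint8),np.ones((3,3)))>0]
    c=T.mean(0);nn=np.linalg.svd(T-c)[2][2];nn*=np.sign(nn[2])
    print(n,"n",len(T),"c",c.round(4),"normal",nn.round(3),"zrange",np.percentile(Q[:,2],[2,50,98]).round(4),"rect@.194",rect(n,t,.194))
K,D,r,t=cam("side")
f=np.array([-.163,.987,0]);W=np.array([.5204,-.2106,.15])+.106*f+[0,0,-.006];print("window",W.round(4),"aim@.082",(W+(W[2]-.082)*(f)).round(4)[:2])
E
```

```text
top n 113 c [ 0.5116 -0.1291  0.191 ] normal [ 0.024 -0.079  0.997] zrange [0.1603 0.18   0.1944] rect@.194 [ 506.8 -128.6   48.6   21.9    5.4]
side n 96 c [ 0.5024 -0.122   0.1904] normal [-0.073  0.577  0.813] zrange [0.1565 0.1777 0.1943] rect@.194 [ 502.  -117.    52.    24.1    9.8]
window [ 0.5031 -0.106   0.144 ] aim@.082 [ 0.493  -0.0448]
```

The aim point is (0.4926, -0.0423) against the label at (0.492, -0.0415), so I hold for about 1.7 s. Then I go back along the same path.

```bash
H="python3 -m handwheel"
for i in 1 2 3 4; do $H '[[[0,0,0,0],[0,0,0,0],[0,0,0,0],[0,0,0,0],[0,0,0,0]]]' >/dev/null; done
python3 to.py .5198 -.2093 .166 9.4
$H '[[[-0.0137,-0.0035,0,0],[-0.02,-0.0055,0,0],[-0.025,-0.0066,0,0],[-0.027,-0.0072,0,0],[-0.027,-0.0072,0,0]]]' >/dev/null
$H '[[[-0.027,-0.0072,0,0],[-0.025,-0.0066,0,0],[-0.015,-0.004,0,0],[0,0,0,0.046],[0,0,0,0.05]]]' >/dev/null
$H '[[[0,0,0,0.05],[0,0,0,0.05],[0,0,0,0],[0,0,0,0],[0,0,0,0]]]' >/dev/null
python3 to.py .5030 -.3951 .0595 -1.85
```

```text
t 7.95 pos [ 0.5205 -0.2098  0.1673] yaw_y 9.4 tool delta [ 0.0006 -0.0006  0.0013] after-turn delta [ 0.0006 -0.0006  0.0013] roll -0.0001 F [-0.5 -0.1 -1.9] w 0.0293 tilt [ 0. -0. -1.]
t 9.2 pos [ 0.5025 -0.3952  0.1673] yaw_y -1.77 tool delta [0.0002 0.0005 0.1078] after-turn delta [1.000e-04 5.000e-04 1.078e-01] roll 0.0015 F [-0.3  0.4 -2.7] w 0.0296 tilt [-0. -0. -1.]
```

```bash
H="python3 -m handwheel"
$H '[[[0,0.0005,0.015,0],[0,0,0.025,0],[0,0,0.025,0],[0,0,0.02,0],[0,0,0.01,0]]]' >/dev/null
$H '[[[0,0,0.005,0],[0,0,0.003,0],[0,0,0.002,0],[0,0,0,0],[0,0,0,0]]]' >/dev/null
python3 to.py .5030 -.3951 .0595 -1.85
```

```text
t 10.03 pos [ 0.5035 -0.3952  0.0633] yaw_y -1.82 tool delta [ 0.0001 -0.0005  0.0038] after-turn delta [ 0.0001 -0.0005  0.0038] roll 0.0005 F [ 0.3  0.7 -1.9] w 0.0292 tilt [ 0.0011 -0.0013 -1.    ]
```

```bash
H="python3 -m handwheel"
$H '[[[0,0,0.001,0],[0,0,0.001,0],[0,0,0.001,0],[0,0,0,0],[0,0,0,0]]]' >/dev/null
python3 to.py .5030 -.3951 .0595 -1.85
$H '[[[0,0,0.001,0],[0,0,0.0005,0],[0,0,0,0],[0,0,0,0],[0,0,0,0]]]' >/dev/null
python3 to.py .5030 -.3951 .0595 -1.85
```

```text
t 10.45 pos [ 0.5034 -0.3949  0.0596] yaw_y -1.84 tool delta [-0.0002 -0.0004  0.0001] after-turn delta [-0.0002 -0.0004  0.0001] roll 0.0002 F [ 1.2  0.2 -0.4] w 0.0291 tilt [ 7.e-04 -3.e-04 -1.e+00]
t 10.87 pos [ 0.5035 -0.3949  0.0592] yaw_y -1.83 tool delta [-0.0002 -0.0004 -0.0003] after-turn delta [-0.0002 -0.0004 -0.0003] roll 0.0003 F [-0.6  2.2  7.2] w 0.0293 tilt [ 0.0012 -0.001  -1.    ]
```

The scanner is seated, with 7 N upward at the height where it was gripped. Releasing, waiting and rising.

```bash
H="python3 -m handwheel"
Z='[[[0,0,0,0],[0,0,0,0],[0,0,0,0],[0,0,0,0],[0,0,0,0]]]'
python3 -m handwheel '[[[0,0,0,0],[0,0,0,0],[0,0,0,0],[0,0,0,0],[0,0,0,0]]]' 100 >/dev/null
python3 -m handwheel '[[[0,0,0,0],[0,0,0,0],[0,0,0,0],[0,0,0,0],[0,0,0,0]]]' | tail -2
$H '[[[0,0,-0.01,0],[0,0,-0.025,0],[0,0,-0.03,0],[0,0,-0.03,0],[0,0,-0.025,0]]]' >/dev/null
$H '[[[0,0,-0.02,0],[0,0,0,0],[0,0,0,0]]]' >/dev/null
python3 to.py .4915 -.042 .2 -2
```

```text
ft_force: [-0.3, 0.2, -1.3]
grip_width: 0.0855
t 12.37 pos [ 0.5033 -0.395   0.1994] yaw_y -1.83 tool delta [ 0.3524 -0.0231 -0.0013] after-turn delta [ 0.3524 -0.0241 -0.0006] roll 0.003 F [-0.6 -0.5  0.4] w 0.0852 tilt [ 0.0018 -0.002  -1.    ]
```

```bash
H="python3 -m handwheel"
$H '[[[0.025,-0.0016,0,0],[0.033,-0.0021,0,0],[0.033,-0.0021,0,0],[0.033,-0.0021,0,0],[0.033,-0.0021,0,0]]]' >/dev/null
$H '[[[0.033,-0.0021,0,0],[0.033,-0.0021,0,0],[0.033,-0.0021,0,0],[0.033,-0.0021,0,0],[0.033,-0.0021,0,0]]]' >/dev/null
$H '[[[0.031,-0.0021,0,0],[0,0,0,0],[0,0,0,0],[0,0,0,0]]]' >/dev/null
python3 to.py .4915 -.0415 .062 -2
python3 - <<'E'
from h import *
p,d=env.get_image("top");np.savez("top2.npz",p=p,d=d)
P=cloud("top",d);H,S,V=[i.astype(int) for i in cv2.split(cv2.cvtColor(p,cv2.COLOR_RGB2HSV))]
q=np.load("top0.npz")["p"]
b=cv2.resize(p[240:315,420:530],None,fx=4,fy=4);a=cv2.resize(q[240:315,420:530],None,fx=4,fy=4)
cv2.imwrite("pics/park.png",np.vstack([a,b])[...,::-1])
print("mean abs diff in cradle crop",np.abs(p[240:315,420:530].astype(int)-q[240:315,420:530]).mean().round(2))
cr=(P[...,1]<-.26)&(P[...,0]>.42)&(P[...,0]<.58)
yel=(H>18)&(H<32)&(S>130)
print("yellow",rect("top",yel&cr,.087)); ht=cr&(P[...,2]>.063)&(P[...,2]<.081)&(P[...,1]<-.2)&(P[...,0]<.57); print("handle",rect("top",ht,.075))
E
```

```text
t 13.53 pos [ 0.4917 -0.0416  0.1973] yaw_y -1.82 tool delta [ 1.000e-04 -1.000e-04  1.353e-01] after-turn delta [ 1.000e-04 -2.000e-04  1.353e-01] roll 0.0031 F [-0.1 -0.5  0.3] w 0.0851 tilt [-1.1e-03  1.0e-04 -1.0e+00]
mean abs diff in cradle crop 2.57
yellow [ 504.4 -301.2   59.4   54.7   89.5]
handle [ 496.9 -395.4  159.2   50.4   83.3]
```

View pics/park.png

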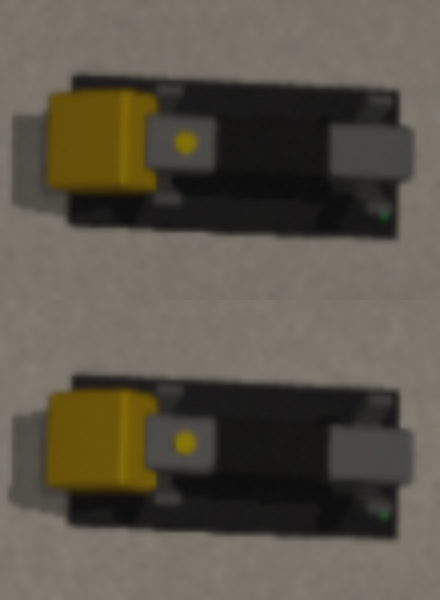

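The scanner lies as before: the spot is at (185,142) in the old crop and (185,442-300) in the new one, and the head is within about 1 mm. Descending on the blue pot.

```bash
H="python3 -m handwheel"
$H '[[[0,0,0.02,0],[0,0,0.03,0],[0,0,0.03,0],[0,0,0.025,0],[0,0,0.015,0]]]' >/dev/null
$H '[[[0,0,0.01,0],[0,0,0.005,0],[0,0,0,0],[0,0,0,0],[0,0,0,0]]]' | tail -2
python3 to.py .4915 -.0415 .062 -2
$H '[[[0,0,0,0],[0,0,0,0],[0,0,0,0],[0,0,0,0],[0,0,0,0]]]' 0 40 >/dev/null
$H '[[[0,0,0,0],[0,0,0,0],[0,0,0,0],[0,0,0,0],[0,0,0,0]]]' | tail -2
python3 to.py .4915 -.0415 .062 -2
$H '[[[0,0,-0.005,0],[0,0,-0.01,0],[0,0,-0.015,0],[0,0,0,0],[0,0,0,0]]]' | tail -2
python3 to.py .5755 .314 .2 -2
```

```text
ft_force: [-0.0, -0.1, 1.2]
grip_width: 0.0858
t 14.42 pos [ 0.4922 -0.0418  0.0635] yaw_y -1.87 tool delta [ 0.0003 -0.0008  0.0015] after-turn delta [ 0.0003 -0.0008  0.0015] roll 0.0024 F [-0.  -0.1  1.2] w 0.0858 tilt [ 1.2e-03 -4.0e-04 -1.0e+00]
ft_force: [-0.4, -0.9, 5.9]
grip_width: 0.059
t 15.25 pos [ 0.4921 -0.0414  0.0636] yaw_y -1.82 tool delta [-0.0001 -0.0006  0.0016] after-turn delta [-0.0001 -0.0006  0.0016] roll 0.0031 F [-0.4 -0.9  5.9] w 0.059 tilt [ 1.2e-03 -6.0e-04 -1.0e+00]
ft_force: [-0.0, -0.2, -0.8]
grip_width: 0.0588
t 15.67 pos [ 0.4921 -0.0414  0.0932] yaw_y -1.83 tool delta [ 0.3578  0.0722 -0.1068] after-turn delta [ 0.358   0.071  -0.1068] roll 0.003 F [-0.  -0.2 -0.8] w 0.0588 tilt [ 1.4e-03 -5.0e-04 -1.0e+00]
```

```bash
H="python3 -m handwheel"
$H '[[[0,0,-0.025,0],[0,0,-0.03,0],[0,0,-0.02,0],[0.015,0.003,0,0],[0.025,0.005,0,0]]]' >/dev/null
$H '[[[0.03,0.006,0,0],[0.03,0.006,0,0],[0.03,0.006,0,0],[0.03,0.006,0,0],[0.03,0.006,0,0]]]' >/dev/null
$H '[[[0.03,0.006,0,0],[0.03,0.006,0,0],[0.03,0.006,0,0],[0.03,0.006,0,0],[0.025,0.005,0,0]]]' >/dev/null
$H '[[[0.015,0.003,0,0],[0.01,0.0024,0,0],[0,0,0,0],[0,0,0,0]]]' >/dev/null
python3 to.py .576 .316 .0645 -2
python3 - <<'E'
from h import *
p,d=env.get_image("top");q,e=env.get_image("side")
cv2.imwrite("pics/tray1.png",np.hstack([cv2.resize(p[170:320,90:240],(400,400)),cv2.resize(q[260:460,100:300],(400,400))])[...,::-1])
E
```

```text
t 17.25 pos [0.5755 0.3158 0.1669] yaw_y -1.82 tool delta [0.0003 0.0006 0.1024] after-turn delta [0.0003 0.0005 0.1024] roll 0.0032 F [-0.8  0.1 -1.7] w 0.0587 tilt [-1.3e-03 -7.0e-04 -1.0e+00]
```

View pics/tray1.png

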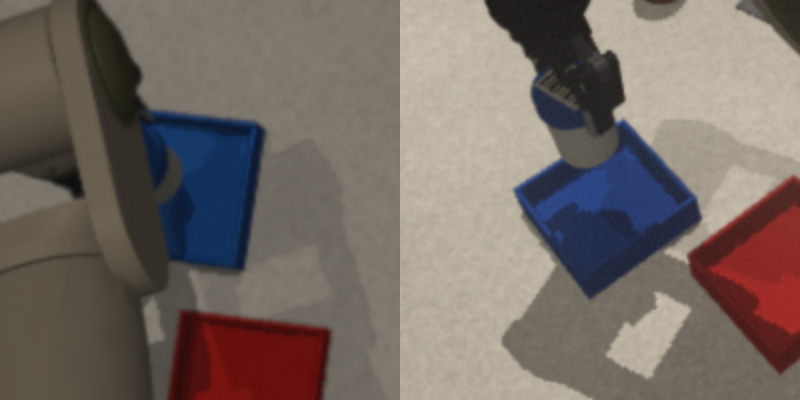

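The pot hangs upright above the blue tray: pot at (585,120), tray centre near (605,205), and the offset is the height parallax. Lowering.

```bash
H="python3 -m handwheel"
$H '[[[0,0,0.015,0],[0,0,0.025,0],[0,0,0.025,0],[0,0,0.02,0],[0,0,0.01,0]]]' >/dev/null
$H '[[[0,0,0.003,0],[0,0,0.001,0],[0,0,0,0],[0,0,0,0]]]' | tail -2
python3 to.py .576 .316 .0645 -2
$H '[[[0,0,0.001,0],[0,0,0.001,0],[0,0,0.001,0],[0,0,0,0],[0,0,0,0]]]' | tail -2
python3 to.py .576 .316 .0645 -2
```

```text
ft_force: [0.1, -0.3, -0.3]
grip_width: 0.0587
t 18.1 pos [0.5764 0.3162 0.0703] yaw_y -1.84 tool delta [-0.0002 -0.0004  0.0058] after-turn delta [-0.0002 -0.0004  0.0058] roll 0.0028 F [ 0.1 -0.3 -0.3] w 0.0587 tilt [ 2.3e-03  8.0e-04 -1.0e+00]
ft_force: [-1.5, 0.2, -0.6]
grip_width: 0.0587
t 18.52 pos [0.5757 0.3162 0.0658] yaw_y -1.83 tool delta [-0.0002  0.0003  0.0013] after-turn delta [-0.0002  0.0003  0.0013] roll 0.003 F [-1.5  0.2 -0.6] w 0.0587 tilt [-1.e-04 -1.e-04 -1.e+00]
```

```bash
H="python3 -m handwheel"
$H '[[[0,0,0.001,0],[0,0,0.0005,0],[0,0,0,0],[0,0,0,0]]]' | tail -2
python3 to.py .576 .316 .0645 -2
$H '[[[0,0,0,0],[0,0,0,0],[0,0,0,0]]]' | tail -2
python3 to.py .576 .316 .0645 -2
```

```text
ft_force: [-0.9, 0.7, 3.5]
grip_width: 0.0586
t 18.85 pos [0.5758 0.3163 0.0647] yaw_y -1.83 tool delta [-0.0003  0.0002  0.0002] after-turn delta [-0.0003  0.0002  0.0002] roll 0.003 F [-0.9  0.7  3.5] w 0.0586 tilt [ 5.e-04  2.e-04 -1.e+00]
ft_force: [-2.8, -0.3, 5.7]
grip_width: 0.0589
t 19.1 pos [0.5758 0.3162 0.0647] yaw_y -1.83 tool delta [-0.0002  0.0002  0.0002] after-turn delta [-0.0002  0.0002  0.0002] roll 0.0029 F [-2.8 -0.3  5.7] w 0.0589 tilt [ 5.e-04  2.e-04 -1.e+00]
```

On the floor, with 5.7 N upward. Releasing and retreating.

```bash
H="python3 -m handwheel"
$H '[[[0,0,0,0],[0,0,0,0],[0,0,0,0],[0,0,0,0],[0,0,0,0]]]' 100 >/dev/null
$H '[[[0,0,0,0],[0,0,0,0],[0,0,0,0],[0,0,0,0],[0,0,0,0]]]' | tail -2
$H '[[[0,0,-0.01,0],[0,0,-0.025,0],[0,0,-0.03,0],[0,0,-0.03,0],[0,0,-0.03,0]]]' >/dev/null
$H '[[[0,0,-0.02,0],[-0.03,0,0,0],[-0.03,0,0,0],[-0.03,0,0,0],[-0.03,0,0,0]]]' >/dev/null
$H '[[[-0.03,0,0,0],[-0.03,0,0,0],[-0.03,0,0,0],[0,0,0,0],[0,0,0,0]]]' >/dev/null
python3 to.py .576 .316 .0645 -2
python3 - <<'E'
from h import *
p,d=env.get_image("top");q,e=env.get_image("side");np.savez("top3.npz",p=p,d=d);np.savez("side3.npz",p=q,d=e)
cv2.imwrite("pics/end.png",np.vstack([p[100:330,60:560],q[150:420,100:600]])[...,::-1])
for n,pp,dd in(("top",p,d),("side",q,e)):
    P=cloud(n,dd);m=(abs(P[...,0]-.576)<.05)&(abs(P[...,1]-.316)<.05)&(P[...,2]>.074)&(P[...,2]<.1)
    print(n,"blue lid",rect(n,m,.083),"z",np.median(P[m][:,2]).round(4),np.percentile(P[m][:,2],[5,95]).round(4))
    m=(abs(P[...,0]-.631)<.06)&(abs(P[...,1]+.018)<.06)&(abs(P[...,2]-.082)<.006)
    if m.sum()>50:print(n,"red lid",rect(n,cv2.morphologyEx(m.astype(np.uint8),2,np.ones((3,3))),.082))
E
```

```text
ft_force: [-0.1, 0.1, 0.1]
grip_width: 0.0854
t 21.18 pos [0.5691 0.1051 0.2102] yaw_y -1.97 tool delta [ 0.211  -0.0005  0.1457] after-turn delta [ 0.211  -0.0005  0.1457] roll 0.0005 F [-0.1  0.1  0.7] w 0.0858 tilt [ 8.e-04  1.e-04 -1.e+00]
top blue lid [574.3 313.7  60.3  58.7  65.4] z 0.082 [0.0782 0.0857]
top red lid [631.4 -18.7  57.3  56.3   1. ]
side blue lid [573.4 319.5  67.1  58.3 -35.9] z 0.0847 [0.0777 0.0867]
side red lid [618.3 -19.8  58.3  28.8 -59.4]
```

View pics/end.png

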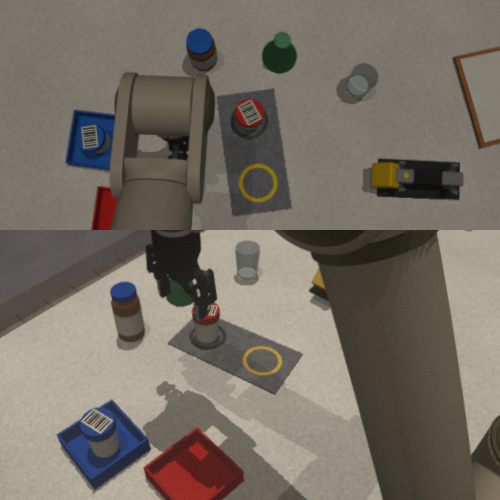

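The blue pot stands upright in the blue tray at (95,138). The red pot is unmoved on the dark ring at (250,115), the scanner is parked at (415,178), and the glassware is in place. The arm is clear of everything, so I'm handing in.

```bash
python3 -c "
from rig import env
print(env.close_job())"
```

```text
the job is handed in; nothing more can be done
None
```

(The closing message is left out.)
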